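Test a pressed grit cake with a spring hardness gauge

ROBOT

A 6-joint arm with a two-finger parallel gripper is mounted at the origin on the work surface. World frame = base frame: x ahead of the robot, y to its left, z up, the work surface at z = 0. Lengths are in mm, angles in rad, forces in N, time in s.
With the tool pointing down it reaches from about 275 to 1000 mm from the base axis. Payload 8.4 kg.
Tool frame: the origin (TCP) lies between the finger pads; the fingertips stand 8 mm ahead of it and the grasp point (between the pads) lies 11 mm behind it (tcp_to_tips is the distance from the TCP to the fingertips, in mm); z points along the fingers, y is the line along which they close (so a half turn about z gives the same grasp; the last joint's range is limited). The gripper opens to 85 mm and grips with 20 to 120 N. Pads are 22 mm wide; open, the fingers measure 114 mm over their backs; the gripper's body (76 mm by 85 mm) begins 54 mm behind the grasp point. The pads swing forward as they close: fully open they stand 13 mm farther back than shut.
Start: joints at [-1.112, 0.353, 1.633, -0, 1.155, -0.002], TCP at [277.914, -559.814, 209.381] pointing down, gripper open.
Joint ranges: [-2.63, 2.63], [-0.92, 2.1], [0.06, 2.66], [-1.3, 4.44], [0, 2.69], [-3.02, 3.02]. Speed limits (rad/s): [2.22, 2.22, 2.79, 3.14, 3.14, 3.14].

INTERFACE

Orientations are given as [roll, pitch, yaw] about the fixed x, y, z axes, in that order (R = Rz(yaw) Ry(pitch) Rx(roll)).
In Python, from rig import * gives the robot as it stands.
- The arm moves only by the tool step_arm, never from a script. Its argument "motion" is a list of rows, each an object with "claw": the finger opening in mm, from 0 to 85.4; "delta_pos": the shift along the tool's x, y, z in mm, a list of three; "turn": the turn about the tool's z in rad. In form: [{"claw": claw, "delta_pos": [dx, dy, dz], "turn": turn}, ...]. A call has 1 to 8 rows; each row shifts and turns the commanded pose from where the row before left it, along the tool's axes as they then stand; what a row does not reach is not made up. A row lasts 1/12 s, in which the tool goes at most 41.7 mm and 7.16 degrees, less where a joint would pass 70% of its speed; a pose out of reach is approached as far as the arm can. A call is refused whole if a number of a shift passes 41.7 or a number of a turn 0.125, either way. A call with a gripper value outside its range is refused whole. The fingers move at their own pace and stop on an object; "force" is the grip in N (left out, the last holds). Time passes only in rows, so rows that do not move let the fingers close. It gives the time, the measured TCP pose, the force, the opening and the grip force at its end, in the units of the state.
- sense(): the state, without advancing time (a new reading comes with each control period).
- grab_frame(name): name is "scene" or "side" or "wrist"; returns a dict with "img" (384x512x3 uint8, red, green, blue), "vertical_fov" (degrees; the focal length in pixels is half the picture's height over the tangent of half this angle, whatever the lens; pixels are square), "cx", "cy" (the principal point, pixels), "R" (3x3) and "t" (3): a world point X has camera coordinates R X + t. Camera axes: x right, y down, z forward; pixel columns grow to the right and rows downward; lengths in mm; the calibration is good to about 2 mm. A picture is of the moment at which its call begins. There is no depth.
- sign_off(): hands the job in; it is judged then, once.
The state is a dict: "clock": time; "qpos": joint angles; "qvel": joint speeds; "joint_efforts": joint torques, N m; "eef_pos": TCP position; "tcp_rot": TCP orientation; "contact_force": force on the tool from outside, world axes, zero at the start; "wrist_torque": the same for the moment, N m; "opening": opening from 0.0 (shut) to 1.0 (fully open); "grasp_force": force on a finger pad.
Only numpy, scipy, OpenCV 4.12 (cv2) and the standard library are available. Lean on these libraries where they do the work, as an engineer would, in place of code of your own. Each camera call takes 0.05 s, during which the arm holds its last target. There are 200 camera calls.

TASK

Slide the hardness gauge out through the open front of its forked stand, then set its tip inside the ring stamped on the sloping pressed cake (not the square), with the gauge square to the cake's sloping face, and press lightly until its spring plunger is about half way in, never hard. Finish holding it there: the program ends with the gauge still gripped and pressed on the ring. Leave the jar, the brass weight and the loose round cake where they are.

Things in the scene. Friction and masses are not known exactly. Their poses are not given: they have to be found in the camera images.
- gauge: Hardness gauge 171 mm long, 190-310 g, hanging upright in the stand at some yaw, tip 20 mm above the table. Origin at the tip of the released plunger, z runs from tip to dial. Along z, mm: steel plunger dia 8 at 0-22, aluminium barrel dia 20 at 22-75, collar dia 40 at 75-81, steel neck dia 18 at 81-108, black square handle 28 x 28 at 108-165 (flat sides face its x and y), dial dia 26 at 165-171.
- handle (a point): The place to grip: middle of the gauge's square handle, on its axis, 138 mm above the tip of the released plunger; take it by two flat sides, fingers pointing down along the gauge. Axes as the gauge's.
- tip (a point): The gauge's contact tip: centre of the plunger's 8 mm flat end; it moves into the barrel with the plunger.
- plunger (a joint): Travel of the spring plunger into the barrel, in m: 0 released, 0.016 fully in. Spring of 450 N/m from zero (0.008 m, half way, takes 3.6 N).
- stand: Fixed stand, position and yaw vary. Origin on the table under the hanging gauge's axis. Wooden base 125 x 90 x 8 mm (x -75 to +51), wooden back column at x=32 to 44. Two steel fork plates, x=-28 to +36, y=-36 to +36: lower at z=87-95, upper at z=107-113; each has a notch 28 mm wide (y=-14 to +14), open to the stand's -x side and ending at x=+16.
- fork (a point): On the gauge's axis at the lower plate's top (95 mm up), where the collar rests; axes as the stand's. Barrel is in the lower notch, neck in the upper, collar between the plates with 6 mm of play in height: it cannot be lifted straight out. Raise it about 3 mm, move it level along the stand's -x axis by 60 mm or more, then lift.
- cake: Grey pressed grit cake, slab 130 x 110 x 35 mm, fixed on a dark wooden rack 150 x 130 mm whose position and yaw vary. Origin at the centre of its underside; z is the normal of its flat face (at z=35), which slopes 0.35 rad (20 degrees) from level: at yaw 0 it leans to face the robot (z tilted toward -x), x runs up the slope. Stamped in dark outline: a ring at y=+27, a square at y=-29.
- mark (a point): Centre of the ring on the cake's face (ring 35 mm outside, 28 mm inside diameter, small dot at its centre), about 95 mm above the table. Axes as the cake's: z is the outward normal of the face.
- jar: Bystander: closed glass jar, 66 mm diameter, 90 mm high, loose, origin at the centre of its underside. Leave alone.
- weight: Bystander: brass knob weight, 40 mm diameter, 61 mm high, loose, origin at the centre of its underside. Leave alone.
- round_cake: Bystander: round grey pressed cake without marks, 90 mm diameter, 30 mm high, loose, origin at the centre of its underside. Leave alone.
Mind the look-alikes: they are no part of the job. Of the things that look like the gauge, the smaller one is meant.

How it is judged:
By the outcome, as a careful person would: the job done as asked, in the order asked, and still so for the second after the job is handed in, while the arm keeps its last pose, push and grip.
It also fails if it takes over 38 s, if anything falls off the work surface, if the arm or the gripper's body presses on something with over 40 N, if the wrist force passes 120 N, or if a joint passes its speed limit or range.

## Working session

There is one attempt and no reset: what is moved stays moved. The work goes in short steps, Python scripts to look and compute and a tool call to move; the robot and the scene stay as the last step left them, time stands still between calls to the robot, and variables do not carry over. Pictures are saved under pics/ and viewed, at most 10 in all, crops included, and the job is handed in when it is done.

Besides the shell and the picture viewer there is one more tool, called after "Request:" as name(argument=value, ...) on one line, values as JSON. step_arm: Moves the arm, as the interface text tells. Its arguments: {"type":"object","properties":{"motion":{"type":"array","items":{"type":"object","properties":{"claw":{"type":"number"},"delta_pos":{"type":"array","items":{"type":"number"}},"turn":{"type":"number"}}}},"force":{"type":"number"}},"required":["motion"]}

```bash
ls; mkdir -p pics
python3 - <<'E'
from rig import *
import cv2,numpy as np
s=sense();print(s)
for n in("scene","side"):
    f=grab_frame(n);cv2.imwrite(f"pics/{n}0.png",f["img"][:,:,::-1]);np.savez(f"{n}0.npz",**f)
    print(n,f["vertical_fov"],f["cx"],f["cy"],np.round(-f["R"].T@f["t"]))
E
```

```text
pics
{'clock': 0.0, 'qpos': array([-1.11236208e+00,  3.53680675e-01,  1.63413749e+00, -1.72006623e-05,
        1.15522363e+00, -2.41069492e-03]), 'qvel': array([ 0.00276376,  0.00109541,  0.0014032 , -0.00222692,  0.00123263,
       -0.00117089]), 'joint_efforts': array([ 4.17304967e-03, -6.05240965e+01, -3.42065227e+01,  4.14094284e-04,
        9.32064140e-03, -2.96736425e-05]), 'eef_pos': array([ 277.69936831, -559.33729113,  208.63996652]), 'tcp_rot': array([-3.14014348e+00,  1.22330801e-05,  4.60851904e-01]), 'contact_force': array([0.22148747, 0.12801671, 0.15529322]), 'wrist_torque': array([-0.00188401, -0.0760048 , -0.0195587 ]), 'grasp_force': 0.0, 'opening': 0.9963974204565328}
scene 44.98134718652605 250.07191289167605 195.03549327276758 [1116. -265. 1117.]
side 57.64790492742594 260.8217256342237 190.9000688975124 [289. 549. 615.]
```

View pics/scene0.png

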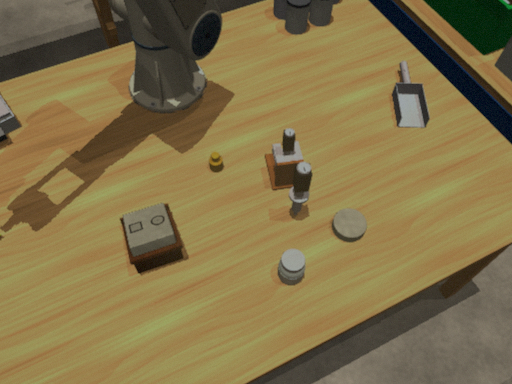

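View pics/side0.png

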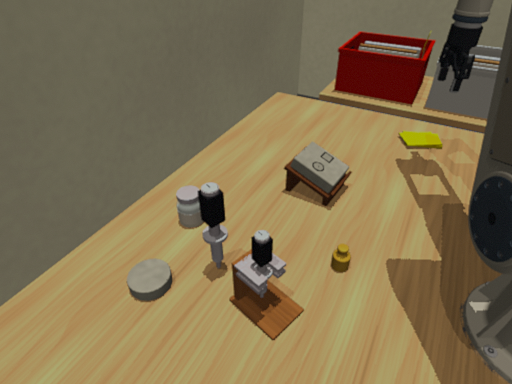

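Candidates for the gauge: the one hanging in the forked stand (scene 288,140; side 262,248), and a free-standing larger one (scene 302,180; side 212,215). The smaller one in the stand fits. I'll confirm with an enlarged crop.

Run:
```python
import cv2,numpy as np
a=cv2.imread("pics/scene0.png");b=cv2.imread("pics/side0.png")
def c(i,x,y):return cv2.resize(i[y:y+75,x:x+100],(400,300),interpolation=cv2.INTER_CUBIC)
def c2(i,x,y):return cv2.resize(i[y:y+120,x:x+160],(400,300),interpolation=cv2.INTER_CUBIC)
cv2.imwrite("pics/c1.png",np.vstack([np.hstack([c(a,245,120),c2(b,190,225)]),np.hstack([c(a,105,195),c(b,270,135)])]))
```

```text
(no output)
```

View pics/c1.png

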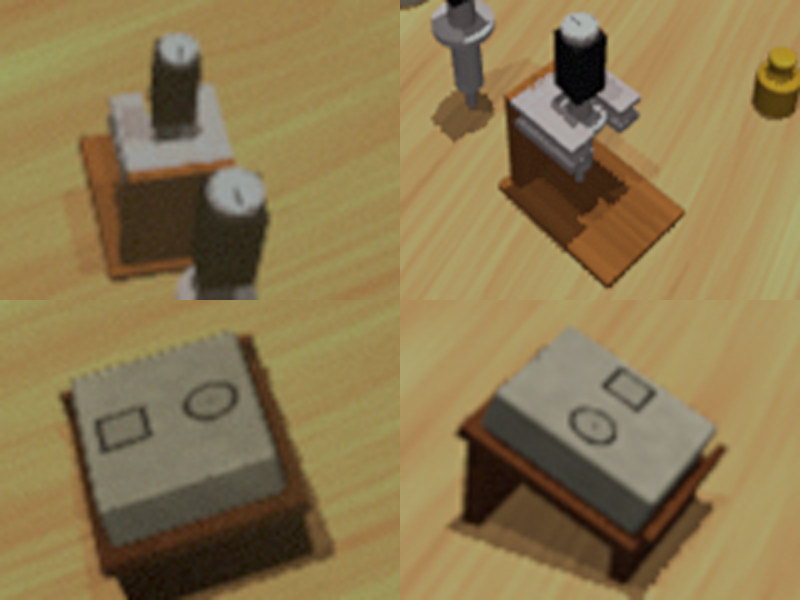

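The crop confirms it: the gauge with its collar between the fork plates is the smaller one (dial at scene 290,132), and the other stands free. The ring is at scene (157,220), right of the square. Next I'll fit poses.

```bash
cat > h.py <<'E'
import numpy as np,cv2
from scipy.optimize import least_squares
from scipy.spatial.transform import Rotation as Rot
def proj(f,X):
    c=np.atleast_2d(X)@f["R"].T+f["t"];F=192/np.tan(np.radians(float(f["vertical_fov"]))/2)
    return np.c_[f["cx"]+F*c[:,0]/c[:,2],f["cy"]+F*c[:,1]/c[:,2]]
def fit(groups,pose,p0):
    # groups: (frame, model pts, pixels)
    r=lambda p:np.concatenate([(proj(f,pose(p,np.array(M,float)))-np.array(P)).ravel() for f,M,P in groups])
    s=least_squares(r,p0,loss="soft_l1");return s.x,r(s.x).reshape(-1,2)
def flat(p,M): return M@Rot.from_euler("z",p[2]).as_matrix().T+[p[0],p[1],0]
def cakeR(yaw): return (Rot.from_euler("z",yaw)*Rot.from_euler("y",-.35)).as_matrix()
def cake(p,M): return M@cakeR(p[2]).T+[p[0],p[1],p[3]]
E
python3 - <<'E'
from h import *
S=dict(np.load("scene0.npz"));D=dict(np.load("side0.npz"))
o=lambda P,k,x,y:(np.array(P,float)+.5)/k-.5+[x,y]
np.set_printoptions(precision=2,suppress=True)
x,r=fit([(S,[[65,55,35],[65,-55,35],[-65,-55,35],[-65,55,35],[0,27,35],[0,-29,35]],o([(278,158),(103,213),(70,80),(233,33),(210,102),(124,129)],4,105,195)),
 (D,[[65,55,35],[-65,55,35],[-65,-55,35],[65,-55,35],[0,27,35],[0,-29,35]],o([(97,95),(252,200),(315,130),(172,28),(193,126),(229,89)],4,270,135))],cake,[400,-300,.2,62])
print("cake",x,"mark",cake(x,np.array([[0,27,35.]])));print(r.T)
x,r=fit([(S,[[-75,-45,8],[51,-45,0],[-28,-36,113],[-28,36,113],[0,0,191]],o([(80,137),(113,278),(110,95),(213,87),(180,48)],4,245,120)),
 (D,[[-75,-45,8],[-75,45,8],[51,45,8],[0,0,191]],o([(283,210),(208,280),(100,185),(180,19)],2.5,190,225))],flat,[400,0,.1])
print("stand",x);print(r.T)
# two-view dial
for n,a,b in(("dial",o([(180,48)],4,245,120),o([(180,19)],2.5,190,225)),):
    print(least_squares(lambda X:np.r_[(proj(S,X)-a).ravel(),(proj(D,X)-b).ravel()],[400,0,191]).x)
E
```

```text
cake [ 532.42 -243.92   -0.1    60.06] mark [[ 523.22 -215.84   92.94]]
[[-0.18 -1.44 -0.4   0.38  0.41 -0.09 -0.79  0.3   1.06 -0.6  -0.38 -0.36]
 [-0.83  0.13  0.18 -1.01  0.26  0.52 -0.74  1.58 -0.34 -0.84  0.71  0.77]]
stand [488.72 171.74 -25.43]
[[-0.62 -0.64 -0.3  -0.27 -0.34  1.02 -0.14 -1.89 -0.45]
 [-0.05  1.64  0.67 -0.79  0.36 -0.01  2.4  -0.88  2.76]]
[489.57 170.1  195.45]
```

Request:
step_arm(motion=[{"claw": 85, "delta_pos": [25, -27.5, -10], "turn": 0}, {"claw": 85, "delta_pos": [25, -27.5, -10], "turn": 0}, {"claw": 85, "delta_pos": [25, -27.5, -10], "turn": 0}, {"claw": 85, "delta_pos": [25, -27.5, -10], "turn": 0}, {"claw": 85, "delta_pos": [25, -27.5, -10], "turn": 0}, {"claw": 85, "delta_pos": [25, -27.5, -10], "turn": 0}, {"claw": 85, "delta_pos": [25, -27.5, -10], "turn": 0}, {"claw": 85, "delta_pos": [25, -27.5, -10], "turn": 0}])

```text
clock: 0.82
eef_pos: [359.1, -272.0, 289.7]
tcp_rot: [-3.141, -0.0, 0.46]
contact_force: [1.5, -1.0, 0.4]
opening: 0.991
grasp_force: 0.0
```

Request:
step_arm(motion=[{"claw": 85, "delta_pos": [25, -27.5, -7], "turn": 0}, {"claw": 85, "delta_pos": [25, -27.5, -7], "turn": 0}, {"claw": 85, "delta_pos": [25, -27.5, -7], "turn": 0}, {"claw": 85, "delta_pos": [25, -27.5, -7], "turn": 0}, {"claw": 85, "delta_pos": [25, -27.5, -7], "turn": 0}, {"claw": 85, "delta_pos": [25, -27.5, -7], "turn": 0}, {"claw": 85, "delta_pos": [25, -27.5, 0], "turn": 0}, {"claw": 85, "delta_pos": [25, -27.5, 0], "turn": 0}])

```text
clock: 1.48
eef_pos: [440.7, 14.0, 331.9]
tcp_rot: [3.141, -0.001, 0.461]
contact_force: [0.7, -0.7, -0.7]
opening: 0.993
grasp_force: 0.0
```

Request:
step_arm(motion=[{"claw": 85, "delta_pos": [20, -27, 0], "turn": 0}, {"claw": 85, "delta_pos": [20, -27, 0], "turn": 0}, {"claw": 85, "delta_pos": [20, -25, 0], "turn": 0}, {"claw": 85, "delta_pos": [0, 0, 0], "turn": 0}, {"claw": 85, "delta_pos": [0, 0, 0], "turn": 0}])

```text
clock: 1.9
eef_pos: [459.0, 110.9, 331.0]
tcp_rot: [-3.141, 0.001, 0.464]
contact_force: [-0.2, -0.7, 0.7]
opening: 0.996
grasp_force: 0.0
```

Run:
```python
from rig import *
import cv2,numpy as np
s=sense();print(s["clock"],s["eef_pos"],s["tcp_rot"],s["qpos"])
f=grab_frame("wrist");cv2.imwrite("pics/w1.png",cv2.resize(f["img"][:,:,::-1],(800,600),interpolation=cv2.INTER_CUBIC));np.savez("w1.npz",**f)
```

```text
1.9 [458.96640537 110.87637403 330.95353274] [-3.14144427e+00  9.43230796e-04  4.63890689e-01] [ 2.33914522e-01  6.07411000e-03  1.78807851e+00 -7.23157319e-05
  1.34839225e+00  1.34083621e+00]
```

View pics/w1.png

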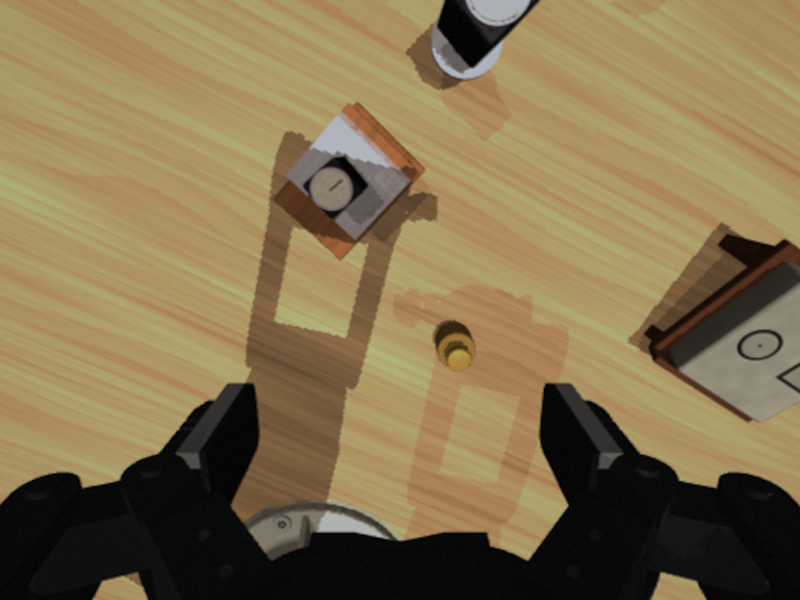

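The wrist view shows the gauge dial at about (332,188), the fork plates, the brass weight at (457,345), the ring at (760,345) and the big gauge at top. I'll enlarge the gauge for its yaw.

Run:
```python
import cv2,numpy as np
f=np.load("w1.npz")["img"][:,:,::-1]
a=f[62:169,170:276]
a=np.clip(a.astype(float)*1.5+25,0,255).astype(np.uint8)
cv2.imwrite("pics/w1c.png",np.hstack([cv2.resize(a[20:86,10:76],(600,600),interpolation=cv2.INTER_CUBIC)]))
```

```text
(no output)
```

View pics/w1c.png

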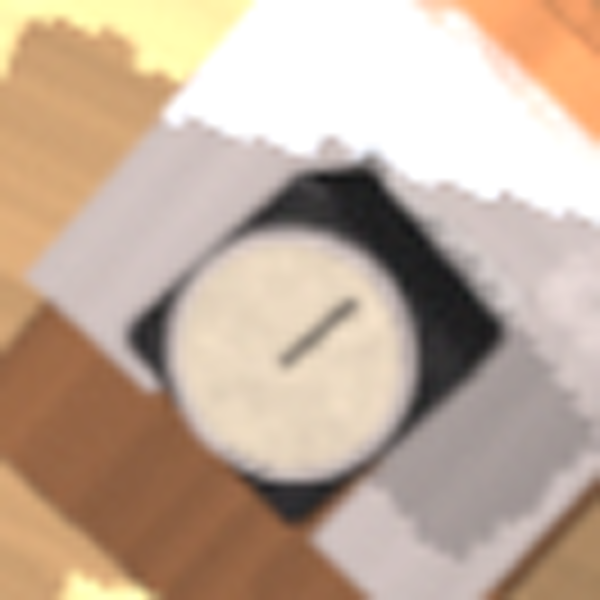

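The gauge handle is nearly parallel to the stand's notch. Visible corners in the crop: L (128,338), U (305,175), D (293,522). I'll fit the gauge and refine the stand and cake with all three views.

Run:
```python
from h import *
np.set_printoptions(precision=2,suppress=True)
S=dict(np.load("scene0.npz"));D=dict(np.load("side0.npz"));W=dict(np.load("w1.npz"))
o=lambda P,k,x,y:(np.array(P,float)+.5)/k-.5+[x,y]
SG=(S,[[-75,-45,8],[51,-45,0],[-28,-36,113],[-28,36,113],[0,0,191]],o([(80,137),(113,278),(110,95),(213,87),(180,48)],4,245,120))
DG=(D,[[-75,-45,8],[-75,45,8],[51,45,8],[0,0,191]],o([(283,210),(208,280),(100,185),(180,19)],2.5,190,225))
WG=(W,[[-75,45,8],[-75,-45,8],[51,-45,8],[0,0,191]],np.r_[o([(275,197),(342,258),(424,172)],1.5625,0,0),o([(292,355)],600/66,180,82)])
x,r=fit([SG,DG,WG],flat,[488,171,-.3]);print("stand",x);print(r.T)
x,r=fit([WG],flat,[488,171,-.3]);print("stand W only",x);print(r.T)
h=14
# in image: up = tool +x ; L is tool -y side. L=(-,+) U=(+,+) D=(-,-) stand-like axes
x,r=fit([(W,[[0,0,191],[-h,h,185],[h,h,185],[-h,-h,185],[h,-h,128],[h,h,128]],o([(292,355),(128,338),(305,175),(293,522),(502,335),(373,157)],600/66,180,82))],flat,[488,171,-.3]);print("gauge",x);print(r.T)
M=[[65,55,35],[-65,55,35],[-65,-55,35],[65,-55,35],[0,27,35],[0,-29,35]]
x,r=fit([(S,M,o([(278,158),(233,33),(70,80),(103,213),(210,102),(124,129)],4,105,195)),
 (D,M,o([(97,95),(252,200),(315,130),(172,28),(193,126),(229,89)],4,270,135)),
 (W,[[0,27,35]],o([(760,345)],1.5625,0,0)),(W,[[0,27,35]],o([(760,345)],1.5625,0,0))],cake,[532,-243,-.1,62])
print("cake",x,"mark",cake(x,np.array([[0,27,35.]])));print(r.T)
```

```text
stand [488.46 171.24  -0.3 ]
[[-0.6  -1.04 -0.43 -0.35 -0.56  1.18 -0.33 -1.6  -0.18 -1.98 -1.45  1.52
   0.56]
 [-0.21  1.54  0.55 -0.71  0.36  0.21  2.34 -1.28  2.63  0.85  1.42 -2.15
  -0.57]]
stand W only [488.15 170.97  -0.32]
[[-2.14 -2.08  1.62  0.68]
 [ 0.38  1.51 -1.27 -0.15]]
gauge [487.62 171.31  -0.41]
[[ 0.14 -1.26  0.49 -0.08  1.45 -0.56]
 [ 0.19 -0.18 -1.48  1.62 -0.09  0.14]]
cake [ 532.34 -244.43   -0.1    61.15] mark [[ 523.1  -216.36   94.03]]
[[-0.43  0.08 -0.73 -1.72  0.12 -0.39 -0.65  0.49  1.19 -0.51 -0.23 -0.24
  -0.29 -0.29]
 [-1.01 -1.19  0.07  0.01  0.09  0.39 -1.15  1.14 -0.77 -1.24  0.29  0.36
  -0.74 -0.74]]
```

Request:
step_arm(motion=[{"claw": 85, "delta_pos": [0, 0, 14], "turn": -0.123}, {"claw": 85, "delta_pos": [0, 0, 14], "turn": -0.123}, {"claw": 85, "delta_pos": [0, 0, 14], "turn": -0.123}, {"claw": 85, "delta_pos": [0, 0, 14], "turn": -0.123}, {"claw": 85, "delta_pos": [0, 0, 14], "turn": -0.123}, {"claw": 85, "delta_pos": [0, 0, 14], "turn": -0.121}, {"claw": 85, "delta_pos": [0, 0, 0], "turn": 0}])

```text
clock: 2.53
eef_pos: [457.4, 107.8, 245.1]
tcp_rot: [-3.138, 0.003, 1.201]
contact_force: [-1.0, -0.7, -1.1]
opening: 0.995
grasp_force: 0.0
```

Request:
step_arm(motion=[{"claw": 75, "delta_pos": [33, 2.5, 0], "turn": 0}, {"claw": 75, "delta_pos": [33, 2.5, 0], "turn": 0}, {"claw": 75, "delta_pos": [0, 0, 0], "turn": 0}, {"claw": 75, "delta_pos": [0, 0, 0], "turn": 0}])

```text
clock: 2.87
eef_pos: [488.6, 169.4, 248.0]
tcp_rot: [3.141, -0.0, 1.194]
contact_force: [-0.6, -0.7, -0.2]
opening: 0.876
grasp_force: 0.0
```

Run:
```python
from rig import *
import cv2,numpy as np
s=sense();print(s["clock"],s["eef_pos"],s["tcp_rot"],s["qpos"])
f=grab_frame("wrist");np.savez("w2.npz",**f)
a=f["img"][:,:,::-1].astype(float)*1.4+20
cv2.imwrite("pics/w2.png",cv2.resize(np.clip(a,0,255).astype(np.uint8)[150:384,106:406],(769,600),interpolation=cv2.INTER_CUBIC))
```

```text
2.8667 [488.59115751 169.37162653 247.95400266] [ 3.14122314e+00 -9.62906721e-05  1.19365719e+00] [ 3.30907197e-01  1.46358531e-01  1.81774700e+00 -1.81016070e-04
  1.17714381e+00  7.08115750e-01]
```

View pics/w2.png

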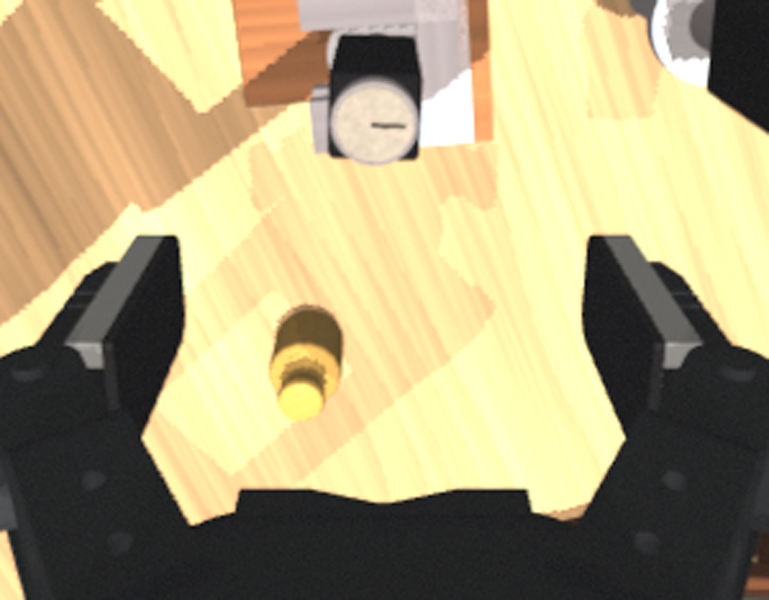

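The dial is at (375,122) and the handle sides are turned about 2.6° clockwise from the tool axes. Checking the offset next.

Run:
```python
from h import *
W=dict(np.load("w2.npz"));k=2.5641
o=lambda P:(np.array(P,float)+.5)/k-.5+[106,150]
x,r=fit([(W,[[0,0,191],[-14,14,185],[-14,-14,185]],o([(375,122),(332,158),(418,161)]))],lambda p,M:flat(p,M@Rot.from_euler("z",-np.pi/2).as_matrix().T) if 0 else flat(p,M),[488,171,1.2-np.pi/2])
print(x,r)
E2=0
from h import *
c=o([(375,122)])
s=least_squares(lambda X:(proj(W,[X[0],X[1],191])-c).ravel(),[488,171]).x;print(s)
d=s-[488.6,169.4];y=1.194
print("tool dx,dy",d@[np.cos(y),np.sin(y)],d@[np.sin(y),-np.cos(y)])
```

```text
[487.86894943 171.87892028   1.16254491] [[ 0.17184745 -0.00446777]
 [-1.38825563  0.08968744]
 [ 0.82398881 -0.05907031]]
[487.74762622 171.9232633 ]
tool dx,dy 2.032626442090494 -1.7209963698225743
```

Request:
step_arm(motion=[{"claw": 75, "delta_pos": [2, -1.6, 20], "turn": 0.031}, {"claw": 70, "delta_pos": [0, 0, 27], "turn": 0}, {"claw": 65, "delta_pos": [0, 0, 27], "turn": 0}, {"claw": 60, "delta_pos": [0, 0, 24], "turn": 0}, {"claw": 50, "delta_pos": [0, 0, 0], "turn": 0}, {"claw": 45, "delta_pos": [0, 0, 0], "turn": 0}])

```text
clock: 3.42
eef_pos: [486.3, 170.4, 149.3]
tcp_rot: [-3.14, 0.002, 1.163]
contact_force: [0.4, 0.5, 0.2]
opening: 0.525
grasp_force: 0.0
```

Request:
step_arm(motion=[{"claw": 20, "delta_pos": [0, 0, 0], "turn": 0}, {"claw": 20, "delta_pos": [0, 0, 0], "turn": 0}, {"claw": 20, "delta_pos": [0, 0, 0], "turn": 0}, {"claw": 20, "delta_pos": [0, 0, 0], "turn": 0}], force=40)

```text
clock: 3.75
eef_pos: [488.2, 171.9, 151.3]
tcp_rot: [3.139, -0.002, 1.166]
contact_force: [-1.4, -1.5, 7.3]
opening: 0.317
grasp_force: 40.8
```

Request:
step_arm(motion=[{"claw": 20, "delta_pos": [0, 0, -3], "turn": 0}, {"claw": 20, "delta_pos": [0, 0, 0], "turn": 0}, {"claw": 20, "delta_pos": [0, 0, 0], "turn": 0}, {"claw": 20, "delta_pos": [0, 0, 0], "turn": 0}])

```text
clock: 4.08
eef_pos: [487.1, 171.6, 152.5]
tcp_rot: [3.142, -0.0, 1.166]
contact_force: [0.1, 0.5, -2.7]
opening: 0.315
grasp_force: 39.7
```

Run:
```python
from rig import *
for _ in range(1):
    s=sense();print(s["eef_pos"],s["contact_force"],s["wrist_torque"],s["tcp_rot"])
```

```text
[487.11505502 171.64858568 152.45680979] [ 0.12979279  0.50229091 -2.72474018] [-0.01447954 -0.0528377  -0.04594128] [ 3.14152640e+00 -4.80526472e-05  1.16581509e+00]
```

Request:
step_arm(motion=[{"claw": 20, "delta_pos": [-0.5, -5, 0], "turn": 0}, {"claw": 20, "delta_pos": [-1, -10, 0], "turn": 0}, {"claw": 20, "delta_pos": [-1, -10, 0], "turn": 0}, {"claw": 20, "delta_pos": [0, 0, 0], "turn": 0}])

```text
clock: 4.42
eef_pos: [460.5, 179.4, 151.9]
tcp_rot: [-3.14, 0.001, 1.166]
contact_force: [0.4, -0.6, -2.7]
opening: 0.313
grasp_force: 39.8
```

Request:
step_arm(motion=[{"claw": 20, "delta_pos": [-1, -10, 0], "turn": 0}, {"claw": 20, "delta_pos": [-1.5, -15, 0], "turn": 0}, {"claw": 20, "delta_pos": [-1.5, -15, 0], "turn": 0}, {"claw": 20, "delta_pos": [-1.5, -15, 0], "turn": 0}, {"claw": 20, "delta_pos": [0, 0, 0], "turn": 0}])

```text
clock: 4.83
eef_pos: [406.7, 196.1, 152.0]
tcp_rot: [-3.139, 0.002, 1.167]
contact_force: [-0.8, -1.3, -2.9]
opening: 0.316
grasp_force: 40.0
```

Request:
step_arm(motion=[{"claw": 20, "delta_pos": [0, 0, -20], "turn": -0.103}, {"claw": 20, "delta_pos": [0, 0, -33], "turn": 0}, {"claw": 20, "delta_pos": [-30, 0, 0], "turn": 0}, {"claw": 20, "delta_pos": [-32, 0, 0], "turn": 0}, {"claw": 20, "delta_pos": [0, 28, 0], "turn": 0}, {"claw": 20, "delta_pos": [0, 30, 0], "turn": 0}, {"claw": 20, "delta_pos": [0, 30, 0], "turn": 0}, {"claw": 20, "delta_pos": [0, 0, 0], "turn": 0}])

```text
clock: 5.5
eef_pos: [480.9, 109.6, 206.2]
tcp_rot: [3.137, -0.002, 1.268]
contact_force: [-0.5, -0.9, -2.8]
opening: 0.314
grasp_force: 40.7
```

Request:
step_arm(motion=[{"claw": 20, "delta_pos": [0, 0, 0], "turn": 0}, {"claw": 20, "delta_pos": [0, 0, 0], "turn": 0}], force=20)

```text
clock: 5.67
eef_pos: [475.2, 110.5, 205.0]
tcp_rot: [-3.141, 0.001, 1.269]
contact_force: [-0.6, -0.1, -2.8]
opening: 0.316
grasp_force: 40.6
```

Run:
```python
from rig import *
from h import *
s=sense();p=s["eef_pos"];print(p,s["tcp_rot"],s["contact_force"],s["wrist_torque"],s["grasp_force"])
print("stand xy",Rot.from_euler("z",.3).apply(p-[488,171.5,0]))
f=grab_frame("side");np.savez("d1.npz",**f)
```

```text
[475.24012529 110.54002318 205.04901255] [-3.14053408e+00  5.03096599e-04  1.26867534e+00] [-0.55145275 -0.05973949 -2.75798422] [-0.0154808   0.02986333 -0.01064559] 40.64318597316742
stand xy [  5.82493104 -62.00809105 205.04901255]
```

Request:
step_arm(motion=[{"claw": 20, "delta_pos": [8, 0, 0], "turn": 0}, {"claw": 20, "delta_pos": [8, 0, 0], "turn": 0}, {"claw": 20, "delta_pos": [5, 0, 0], "turn": 0}, {"claw": 20, "delta_pos": [5, 0, 0], "turn": 0}, {"claw": 20, "delta_pos": [0, 0, 0], "turn": 0}], force=20)

```text
clock: 6.13
eef_pos: [483.6, 136.1, 205.4]
tcp_rot: [-3.141, 0.001, 1.27]
contact_force: [-1.6, -2.9, 0.1]
opening: 0.312
grasp_force: 40.9
```

Run:
```python
from rig import *
from h import *
s=sense();p=s["eef_pos"];print(p,s["tcp_rot"],s["contact_force"],s["wrist_torque"],s["grasp_force"])
print("stand xy",Rot.from_euler("z",.3).apply(p-[488,171.5,0]))
f=grab_frame("side");np.savez("d2.npz",**f)
a=np.load("d1.npz")["img"][:,:,::-1];b=f["img"][:,:,::-1]
c=lambda i:cv2.resize(i[150:300,200:300],(400,600),interpolation=cv2.INTER_CUBIC)
cv2.imwrite("pics/d2.png",np.hstack([c(a),c(b)]))
```

```text
[483.58817224 136.12375972 205.37950134] [-3.14117368e+00  6.33682040e-04  1.27006225e+00] [-1.55101795 -2.92498346  0.10597152] [-0.68458849  0.4546034  -0.01192073] 40.85078179836273
stand xy [  6.2396138  -35.09999744 205.37950134]
```

View pics/d2.png

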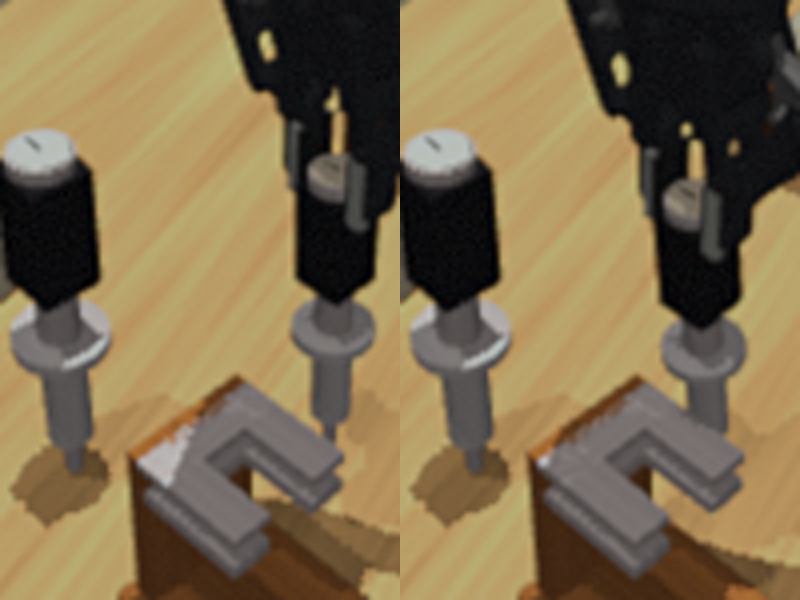

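It is pivoting in the grip with only ~3 N. Continuing.

Request:
step_arm(motion=[{"claw": 20, "delta_pos": [6, 0, 0], "turn": 0}, {"claw": 20, "delta_pos": [6, 0, 0], "turn": 0}, {"claw": 20, "delta_pos": [6, 0, 0], "turn": 0}, {"claw": 20, "delta_pos": [6, 0, 0], "turn": 0}, {"claw": 20, "delta_pos": [2, 0, 0], "turn": 0}, {"claw": 20, "delta_pos": [0, 0, 0], "turn": 0}, {"claw": 20, "delta_pos": [0, 0, 0], "turn": 0}])

```text
clock: 6.77
eef_pos: [491.6, 160.4, 205.3]
tcp_rot: [-3.142, -0.0, 1.269]
contact_force: [-1.0, -1.4, -2.8]
opening: 0.314
grasp_force: 39.6
```

Run:
```python
from rig import *
from h import *
s=sense();p=s["eef_pos"];print(p,s["tcp_rot"],s["contact_force"],s["wrist_torque"],s["grasp_force"])
print("stand xy",Rot.from_euler("z",.3).apply(p-[488,171.5,0]))
```

```text
[491.58646513 160.38702493 205.34410259] [-3.14153174e+00 -2.53114709e-04  1.26906917e+00] [-1.01000819 -1.42709061 -2.78510799] [-0.56126409  0.36805414  0.01633299] 39.58805859088898
stand xy [  6.7103897   -9.55675767 205.34410259]
```

Request:
step_arm(motion=[{"claw": 20, "delta_pos": [-30, 0, 0], "turn": 0}, {"claw": 20, "delta_pos": [-30, 0, -33], "turn": 0}, {"claw": 20, "delta_pos": [0, 0, -33], "turn": -0.12}, {"claw": 20, "delta_pos": [0, 0, 0], "turn": -0.12}, {"claw": 20, "delta_pos": [0, 0, 0], "turn": -0.12}, {"claw": 20, "delta_pos": [0, 0, 0], "turn": -0.12}, {"claw": 20, "delta_pos": [0, 0, 0], "turn": -0.12}, {"claw": 20, "delta_pos": [0, 0, 0], "turn": -0.12}], force=60)

```text
clock: 7.43
eef_pos: [475.0, 105.2, 269.9]
tcp_rot: [3.139, -0.001, 1.994]
contact_force: [-0.2, -0.5, -2.3]
opening: 0.304
grasp_force: 64.7
```

Request:
step_arm(motion=[{"claw": 20, "delta_pos": [0, 0, 0], "turn": -0.12}, {"claw": 20, "delta_pos": [0, 0, 0], "turn": -0.12}, {"claw": 20, "delta_pos": [0, 0, 0], "turn": -0.12}, {"claw": 20, "delta_pos": [0, 0, 0], "turn": -0.12}, {"claw": 20, "delta_pos": [0, 0, 0], "turn": -0.12}, {"claw": 20, "delta_pos": [0, 0, 0], "turn": -0.12}, {"claw": 20, "delta_pos": [0, 0, 0], "turn": -0.12}, {"claw": 20, "delta_pos": [0, 0, 0], "turn": -0.12}])

```text
clock: 8.1
eef_pos: [475.0, 105.2, 269.8]
tcp_rot: [3.14, 0.002, 2.954]
contact_force: [-0.8, 0.3, -1.6]
opening: 0.299
grasp_force: 64.7
```

Request:
step_arm(motion=[{"claw": 20, "delta_pos": [0, 0, 0], "turn": -0.09}, {"claw": 20, "delta_pos": [0, -38, 0], "turn": 0}, {"claw": 20, "delta_pos": [0, -38, 0], "turn": 0}, {"claw": 20, "delta_pos": [0, -38, 0], "turn": 0}, {"claw": 20, "delta_pos": [0, -38, 0], "turn": 0}, {"claw": 20, "delta_pos": [0, -38, 0], "turn": 0}, {"claw": 20, "delta_pos": [0, -38, 0], "turn": 0}, {"claw": 20, "delta_pos": [0, -20, 0], "turn": 0}])

```text
clock: 8.77
eef_pos: [449.1, -145.3, 270.0]
tcp_rot: [-3.141, 0.003, 3.037]
contact_force: [0.0, 0.2, -2.5]
opening: 0.308
grasp_force: 64.7
```

Request:
step_arm(motion=[{"claw": 20, "delta_pos": [0, 0, 0], "turn": 0}, {"claw": 20, "delta_pos": [0, 0, 0], "turn": 0}])

```text
clock: 8.93
eef_pos: [449.3, -142.9, 269.6]
tcp_rot: [3.141, 0.002, 3.036]
contact_force: [0.4, 1.1, -1.9]
opening: 0.309
grasp_force: 64.7
```

Run:
```python
from rig import *
from h import *
s=sense();p=s["eef_pos"];print(s["clock"],p,s["tcp_rot"],s["contact_force"],s["qpos"])
L=[]
for n in("scene","side"):
    f=grab_frame(n);np.savez(n+"3.npz",**f);u,v=proj(f,p+[0,0,-50])[0].astype(int);u=min(max(u,50),461);v=min(max(v,75),309);print(n,u,v)
    L.append(cv2.resize(f["img"][v-75:v+75,u-50:u+50,::-1],(400,600),interpolation=cv2.INTER_CUBIC))
cv2.imwrite("pics/p3.png",np.hstack(L))
```

```text
8.9333 [ 449.29039349 -142.90430169  269.62133628] [3.14096617e+00 1.91720227e-03 3.03575763e+00] [ 0.39289405  1.11353209 -1.9456897 ] [-3.11907371e-01  4.92236530e-02  1.87775789e+00  1.07356320e-03
  1.21286285e+00 -1.77724451e+00]
scene 166 158
side 342 144
```

View pics/p3.png

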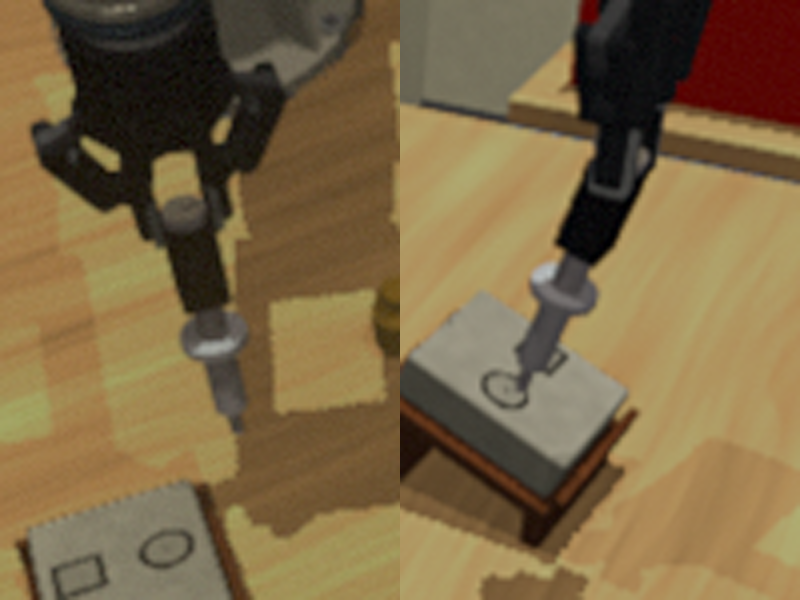

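Tilted cleanly. Tip at scene crop (238,430), collar (214,337), dial (185,203); side crop tip (122,390), collar (163,288). Fitting the axis.

```bash
cat > fitg.py <<'E'
from h import *
def axis(p): return np.array([np.cos(p[4])*np.sin(p[3]),np.sin(p[4]),np.cos(p[4])*np.cos(p[3])])
def gp(p,M): return p[:3]+np.outer(np.array(M)[:,0],axis(p))
E
python3 - <<'E'
from fitg import *
np.set_printoptions(precision=3,suppress=True)
S=dict(np.load("scene3.npz"));D=dict(np.load("side3.npz"))
o=lambda P,x,y:(np.array(P,float)+.5)/4-.5+[x,y]
x,r=fit([(S,[[0],[22],[78],[108],[171]],o([(238,430),(234,408),(214,337),(206,308),(185,203)],116,83)),
(D,[[0],[22],[78],[108]],o([(122,390),(136,358),(163,288),(183,248)],292,69))],gp,[500,-150,150,-.35,0])
a=axis(x);n=cakeR(-.1)[:,2]
print(x,a,"n",n,"angle deg",np.degrees(np.arccos(a@n)),"tilt",np.degrees(np.arccos(a[2])),"az",np.arctan2(a[1],a[0]));print(r.T)
p=np.array([449.3,-142.9,269.6]);g=p+[0,0,11]
print("grip along axis",(g-x[:3])@a, "perp",(g-x[:3])-a*((g-x[:3])@a))
E
```

```text
[ 492.901 -150.211  144.418   -0.247    0.053] [-0.244  0.053  0.968] n [-0.341  0.034  0.939] angle deg 5.894388539090475 tilt 14.466058591567991 az 2.929680370871449
[[-0.32  -0.834  0.118 -0.173 -0.039 -0.426 -1.018  0.157 -0.26 ]
 [ 0.229 -0.765 -0.372 -2.944  1.372 -0.489  0.892  0.357 -0.075]]
grip along axis 142.89656920833937 perp [-8.703 -0.197 -2.184]
```

Run:
```python
from rig import *
from h import *
f=grab_frame("wrist");np.savez("w4.npz",**f)
D=np.load("side3.npz")["img"];S=np.load("scene3.npz")["img"]
a=cv2.resize(f["img"][130:384,171:341],(400,598),interpolation=cv2.INTER_CUBIC)
b=cv2.resize(D[110:185,310:360],(400,600),interpolation=cv2.INTER_CUBIC)[:598]
m=np.hstack([a,b])[:,:,::-1].astype(float)*1.5+20
cv2.imwrite("pics/w4.png",np.clip(m,0,255).astype(np.uint8))
```

```text
(no output)
```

View pics/w4.png

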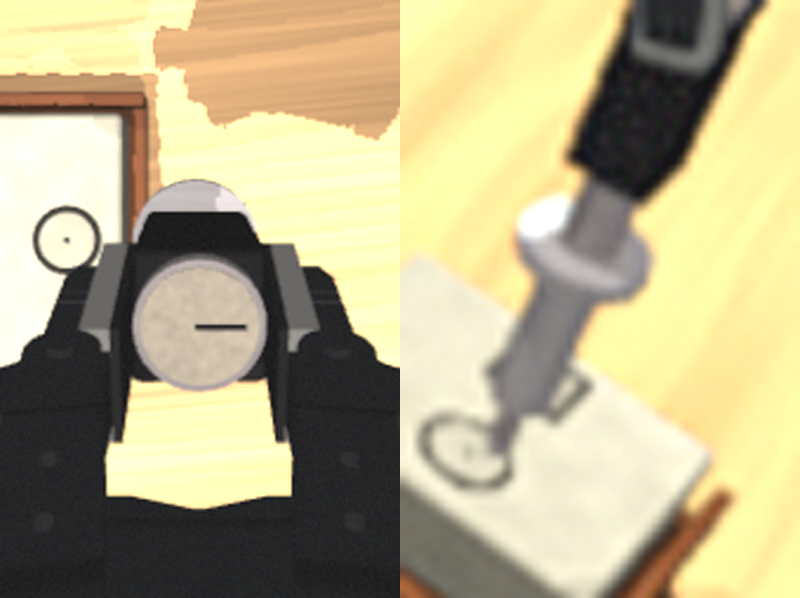

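Run:
```python
from h import *
np.set_printoptions(precision=2,suppress=True)
S=dict(np.load("scene3.npz"));D=dict(np.load("side3.npz"));W=dict(np.load("w4.npz"))
o=lambda P,k,x,y:(np.array(P,float)+.5)/k-.5+[x,y]
yw=3.036;xh=np.array([np.cos(yw),np.sin(yw),0]);zh=np.array([0,0,1.]);yh=np.cross(zh,xh)
def g(p,M):
    a=np.sin(p[3])*xh+np.cos(p[3])*zh;e=np.cos(p[3])*xh-np.sin(p[3])*zh
    return p[:3]+M@np.array([e,yh,a])
A=(S,[[0,0,0],[0,0,22],[0,0,78],[0,0,171]],o([(238,430),(233,405),(214,337),(185,203)],4,116,83))
B=(D,[[0,0,0],[0,0,22],[0,0,78],[0,0,108]],o([(102,448),(120,395),(183,247),(230,165)],8,310,110))
C=(W,[[0,0,171],[-20,0,81]],o([(200,323),(191,180)],400/170,171,130))
for gr in([A,B],[A,B,C],[A,C],[B,C]):
    x,r=fit(gr,g,[493,-150,144,.33]);print(x[:3],"tilt deg",np.degrees(x[3]),"\n",r.T)
    a=np.sin(x[3])*xh+np.cos(x[3])*zh;d=np.array([449.3,-142.9,280.6])-x[:3];print("grip: along",d@a,"perp",d-a*(d@a))
```

```text
[ 493.23 -148.25  145.54] tilt deg 15.094238640271005 
 [[ 0.41 -0.1  -0.06 -1.43 -0.97 -0.11  0.49 -0.49]
 [-0.21 -0.46 -0.85  0.86  0.04 -0.02  0.28  0.02]]
grip: along 141.92427275838105 perp [-7.18  1.46 -1.97]
[ 491.2  -146.69  144.96] tilt deg 14.426410495904099 
 [[ 0.72  0.24  0.36 -0.87 -0.43  0.35  0.74 -0.36 -1.91  2.12]
 [-0.95 -1.14 -1.35  0.63  0.77  0.66  0.81  0.47 -0.18 52.2 ]]
grip: along 141.8402640276842 perp [-6.76  0.06 -1.73]
[ 458.5  -142.69  118.65] tilt deg -0.8322798744924779 
 [[-1.31 -1.17  0.57  2.22 -0.83  2.85]
 [-5.75 -4.14  0.34 10.49 -0.68 22.65]]
grip: along 161.7954027577473 perp [-11.54   0.04   0.17]
[ 489.41 -145.94  146.23] tilt deg 14.086996803676657 
 [[ 0.21  0.97  1.29  0.15 -0.67  2.88]
 [ 0.68  0.52  0.56  0.14 -0.14 51.41]]
grip: along 140.11897464350756 perp [-6.2  -0.56 -1.53]
```

Run:
```python
from h import *
np.set_printoptions(precision=2,suppress=True)
S=dict(np.load("scene3.npz"));D=dict(np.load("side3.npz"));W=dict(np.load("w4.npz"))
o=lambda P,k,x,y:(np.array(P,float)+.5)/k-.5+[x,y]
yw=3.036;xh=np.array([np.cos(yw),np.sin(yw),0]);zh=np.array([0,0,1.]);yh=np.cross(zh,xh)
def g(p,M):
    a=np.sin(p[3])*xh+np.cos(p[3])*zh;e=np.cos(p[3])*xh-np.sin(p[3])*zh
    return p[:3]+M@np.array([e,yh,a])
A=(S,[[0,0,0],[0,0,22],[0,0,78],[0,0,171]],o([(238,430),(233,405),(214,337),(185,203)],4,116,83))
B=(D,[[0,0,0],[0,0,22],[0,0,78],[0,0,108]],o([(102,448),(120,395),(183,247),(230,165)],8,310,110))
# wrist: dial, collar rim, handle bottom +x edge (z108), handle top +x edge at z=165
C=(W,[[0,0,171],[20,0,78],[14,0,108]],o([(200,323),(194,180),(195,212)],400/170,171,130))
for gr in([A,B],[A,B,C],[A,C],[B,C]):
    x,r=fit(gr,g,[493,-150,144,.33]);print(x[:3],"tilt deg",np.degrees(x[3]),"\n",r.T)
    a=np.sin(x[3])*xh+np.cos(x[3])*zh;d=np.array([449.3,-142.9,280.6])-x[:3];print("grip: along",d@a,"perp",d-a*(d@a))
print(proj(W,[[523.1,-216.4,94]]),o([(66,240)],400/170,171,130))
```

```text
[ 493.23 -148.25  145.54] tilt deg 15.094238640271005 
 [[ 0.41 -0.1  -0.06 -1.43 -0.97 -0.11  0.49 -0.49]
 [-0.21 -0.46 -0.85  0.86  0.04 -0.02  0.28  0.02]]
grip: along 141.92427275838105 perp [-7.18  1.46 -1.97]
[ 493.65 -147.05  146.12] tilt deg 15.3201667176584 
 [[ 0.9   0.39  0.42 -0.96 -1.28 -0.39  0.29 -0.65 -2.14  0.81  0.29]
 [-0.39 -0.67 -1.12  0.47  0.04 -0.01  0.31  0.06  0.17  0.17 -0.58]]
grip: along 141.46929363922698 perp [-7.18  0.21 -1.96]
[ 494.15 -147.    145.28] tilt deg 15.33491787425582 
 [[ 1.04  0.52  0.56 -0.8  -1.92  0.93  0.44]
 [-0.06 -0.34 -0.78  0.85  0.05  0.38 -0.42]]
grip: along 142.40909410101676 perp [-7.4   0.13 -2.02]
[ 493.22 -146.79  146.85] tilt deg 15.299775714399917 
 [[-1.12 -0.23  0.46 -0.47 -1.67  1.09  0.62]
 [-0.11 -0.18  0.12 -0.15  0.26 -0.03 -0.75]]
grip: along 140.6476083468111 perp [-7.02 -0.02 -1.91]
[[198.93 231.88]] [[198.76 231.71]]
```

Fits agree at 15.3° tilt, where 20° is needed; the handle slid 7 mm in the pads. I'll return to the stand edge and push about 11 mm further.

Request:
step_arm(motion=[{"claw": 20, "delta_pos": [0, 38, 0], "turn": 0}, {"claw": 20, "delta_pos": [0, 38, 0], "turn": 0}, {"claw": 20, "delta_pos": [0, 38, 0], "turn": 0}, {"claw": 20, "delta_pos": [0, 38, 0], "turn": 0}, {"claw": 20, "delta_pos": [0, 38, 0], "turn": 0}, {"claw": 20, "delta_pos": [0, 38, 0], "turn": 0}, {"claw": 20, "delta_pos": [0, 20, 0], "turn": 0}, {"claw": 20, "delta_pos": [0, 0, 0], "turn": 0.09}], force=40)

```text
clock: 9.75
eef_pos: [474.3, 109.9, 269.4]
tcp_rot: [3.139, 0.0, 2.955]
contact_force: [-0.5, -1.3, -2.2]
opening: 0.31
grasp_force: 64.7
```

Request:
step_arm(motion=[{"claw": 20, "delta_pos": [0, 0, 0], "turn": 0.12}, {"claw": 20, "delta_pos": [0, 0, 0], "turn": 0.12}, {"claw": 20, "delta_pos": [0, 0, 0], "turn": 0.12}, {"claw": 20, "delta_pos": [0, 0, 0], "turn": 0.12}, {"claw": 20, "delta_pos": [0, 0, 0], "turn": 0.12}, {"claw": 20, "delta_pos": [0, 0, 0], "turn": 0.12}, {"claw": 20, "delta_pos": [0, 0, 0], "turn": 0.12}, {"claw": 20, "delta_pos": [0, 0, 0], "turn": 0.12}])

```text
clock: 10.42
eef_pos: [474.0, 106.1, 269.3]
tcp_rot: [3.141, -0.0, 1.985]
contact_force: [-0.4, -0.5, -2.1]
opening: 0.306
grasp_force: 64.7
```

Request:
step_arm(motion=[{"claw": 20, "delta_pos": [0, 0, 0], "turn": 0.12}, {"claw": 20, "delta_pos": [0, 0, 0], "turn": 0.12}, {"claw": 20, "delta_pos": [0, 0, 0], "turn": 0.12}, {"claw": 20, "delta_pos": [0, 0, 0], "turn": 0.12}, {"claw": 20, "delta_pos": [0, 0, 33], "turn": 0.12}, {"claw": 20, "delta_pos": [0, 0, 32], "turn": 0.12}, {"claw": 20, "delta_pos": [0, 0, 0], "turn": 0}, {"claw": 20, "delta_pos": [0, 0, 0], "turn": 0}])

```text
clock: 11.08
eef_pos: [473.0, 105.4, 203.6]
tcp_rot: [-3.139, 0.001, 1.274]
contact_force: [0.1, -0.7, -1.6]
opening: 0.301
grasp_force: 64.7
```

Run:
```python
from rig import *
from h import *
s=sense();p=s["eef_pos"];print(p,s["tcp_rot"],s["contact_force"],s["wrist_torque"],s["grasp_force"])
print("stand xy",Rot.from_euler("z",.3).apply(p-[488,171.5,0]))
```

```text
[472.953942   105.43979892 203.55284702] [-3.13858512e+00  1.34576567e-03  1.27400404e+00] [ 0.06551444 -0.68255224 -1.57837732] [ 0.02820979 -0.04512122 -0.01980598] 64.72109913825989
stand xy [  5.14807605 -67.55613474 203.55284702]
```

Request:
step_arm(motion=[{"claw": 20, "delta_pos": [30, 0, 0], "turn": 0}, {"claw": 20, "delta_pos": [20, 0, 0], "turn": 0}, {"claw": 20, "delta_pos": [6, 0, 0], "turn": 0}, {"claw": 20, "delta_pos": [5, 0, 0], "turn": 0}, {"claw": 20, "delta_pos": [5, 0, 0], "turn": 0}, {"claw": 20, "delta_pos": [4, 0, 0], "turn": 0}, {"claw": 20, "delta_pos": [0, 0, 0], "turn": 0}, {"claw": 20, "delta_pos": [0, 0, 0], "turn": 0}])

```text
clock: 11.75
eef_pos: [494.9, 170.9, 204.7]
tcp_rot: [3.141, 0.001, 1.27]
contact_force: [-1.6, -3.3, 0.4]
opening: 0.302
grasp_force: 64.2
```

Run:
```python
from rig import *
from h import *
s=sense();p=s["eef_pos"];print(p,s["tcp_rot"],s["contact_force"],s["wrist_torque"],s["grasp_force"])
print("stand xy",Rot.from_euler("z",.3).apply(p-[488,171.5,0]))
f=grab_frame("wrist");np.savez("w5.npz",**f)
```

```text
[494.91158633 170.86858541 204.70170399] [3.14147244e+00 6.54271945e-04 1.26963944e+00] [-1.62717724 -3.29601344  0.44059053] [-1.2740889   0.38393482 -0.01410571] 64.15555357933044
stand xy [  6.78948639   1.43930002 204.70170399]
```

Request:
step_arm(motion=[{"claw": 20, "delta_pos": [-35, 0, 0], "turn": 0}, {"claw": 20, "delta_pos": [-35, 0, -33], "turn": 0}, {"claw": 20, "delta_pos": [0, 0, -33], "turn": -0.12}, {"claw": 20, "delta_pos": [0, 0, 0], "turn": -0.12}, {"claw": 20, "delta_pos": [0, 0, 0], "turn": -0.12}, {"claw": 20, "delta_pos": [0, 0, 0], "turn": -0.12}, {"claw": 20, "delta_pos": [0, 0, 0], "turn": -0.12}, {"claw": 20, "delta_pos": [0, 0, 0], "turn": -0.12}])

```text
clock: 12.47
eef_pos: [475.9, 109.6, 266.2]
tcp_rot: [3.14, -0.001, 1.994]
contact_force: [-0.1, 0.3, -3.2]
opening: 0.304
grasp_force: 63.7
```

Request:
step_arm(motion=[{"claw": 20, "delta_pos": [0, 0, 0], "turn": -0.12}, {"claw": 20, "delta_pos": [0, 0, 0], "turn": -0.12}, {"claw": 20, "delta_pos": [0, 0, 0], "turn": -0.12}, {"claw": 20, "delta_pos": [0, 0, 0], "turn": -0.12}, {"claw": 20, "delta_pos": [0, 0, 0], "turn": -0.12}, {"claw": 20, "delta_pos": [0, 0, 0], "turn": -0.12}, {"claw": 20, "delta_pos": [0, 0, 0], "turn": -0.12}, {"claw": 20, "delta_pos": [0, 0, 0], "turn": -0.12}])

```text
clock: 13.13
eef_pos: [475.8, 109.6, 266.1]
tcp_rot: [3.14, 0.001, 2.955]
contact_force: [0.2, 1.2, -2.1]
opening: 0.304
grasp_force: 63.7
```

Request:
step_arm(motion=[{"claw": 20, "delta_pos": [0, 0, 0], "turn": -0.09}, {"claw": 20, "delta_pos": [0, -38, 0], "turn": 0}, {"claw": 20, "delta_pos": [0, -38, 0], "turn": 0}, {"claw": 20, "delta_pos": [0, -38, 0], "turn": 0}, {"claw": 20, "delta_pos": [0, -38, 0], "turn": 0}, {"claw": 20, "delta_pos": [0, -38, 0], "turn": 0}, {"claw": 20, "delta_pos": [0, -38, 0], "turn": 0}, {"claw": 20, "delta_pos": [0, -20, 0], "turn": 0}])

```text
clock: 13.8
eef_pos: [450.0, -140.6, 266.3]
tcp_rot: [-3.141, 0.002, 3.037]
contact_force: [0.2, 0.2, -2.4]
opening: 0.306
grasp_force: 63.7
```

Request:
step_arm(motion=[{"claw": 20, "delta_pos": [0, 0, 0], "turn": 0}, {"claw": 20, "delta_pos": [0, 0, 0], "turn": 0}])

```text
clock: 13.97
eef_pos: [450.3, -138.3, 266.0]
tcp_rot: [3.14, 0.001, 3.036]
contact_force: [0.4, 0.9, -2.6]
opening: 0.305
grasp_force: 63.7
```

```bash
cat > ecc.py <<'E'
from h import *
# gauge model as in the last fit; reference pose x0 in frames *3
yw=3.036;xh=np.array([np.cos(yw),np.sin(yw),0]);zh=np.array([0,0,1.]);yh=np.cross(zh,xh)
def g(p,M):
    a=np.sin(p[3])*xh+np.cos(p[3])*zh;e=np.cos(p[3])*xh-np.sin(p[3])*zh
    return p[:3]+np.array(M,float)@np.array([e,yh,a])
X0=np.array([493.65,-147.05,146.12,np.radians(15.32)])
ax=[[0,0,z] for z in(5,40,78,100,125)]
def track(ref,new,guess):
    """pixels in new of the axis points, from ECC of the gauge patch"""
    q0=proj(ref,g(X0,ax));q1=proj(new,g(guess,ax))
    w,_=cv2.estimateAffinePartial2D(q0,q1);c,s=w[0,0],w[1,0];n=np.hypot(c,s)
    W0=np.array([[c/n,-s/n,0],[s/n,c/n,0]]);W0[:,2]=q1.mean(0)-W0[:,:2]@q0.mean(0)
    m=np.zeros((384,512),np.uint8)
    for (a,b,r) in((0,23,8),(22,75,13),(73,83,24),(81,108,12),(108,130,18)):
        p=proj(ref,g(X0,[[0,0,a],[0,0,b]]));sc=proj(ref,g(X0,[[0,0,a]]));d=np.linalg.norm(p[1]-p[0])/(b-a)
        cv2.line(m,*[tuple(int(round(v)) for v in k) for k in p],255,max(1,int(2*r*d)))
    G=lambda f:cv2.GaussianBlur(cv2.cvtColor(f["img"],cv2.COLOR_RGB2GRAY),(3,3),0).astype(np.float32)
    cc,Wm=cv2.findTransformECC(G(ref),G(new),W0.astype(np.float32),cv2.MOTION_EUCLIDEAN,(3,300,1e-6),m,3)
    return cc,np.c_[q0,np.ones(len(q0))]@Wm.T,np.degrees(np.arctan2(Wm[1,0],Wm[0,0]))
def measure(S,D,p0):
    R={n:dict(np.load(n+"3.npz")) for n in("scene","side")}
    c1,a,r1=track(R["scene"],S,p0);c2,b,r2=track(R["side"],D,p0)
    x,r=fit([(S,ax,a),(D,ax,b)],g,p0)
    print("cc",c1,c2,"rot",r1,r2,"tip",x[:3],"tilt",np.degrees(x[3]),"res",np.abs(r).max());return x
E
python3 - <<'E'
from rig import *
from ecc import *
np.set_printoptions(precision=2,suppress=True)
s=sense();p=s["eef_pos"];print(s["clock"],p,s["tcp_rot"],s["contact_force"])
S=grab_frame("scene");D=grab_frame("side");W=grab_frame("wrist");np.savez("scene6.npz",**S);np.savez("side6.npz",**D);np.savez("w6.npz",**W)
d=p-[449.3,-142.9,269.6]
for t in(15.3,18,20):
    q=X0.copy();q[3]=np.radians(t);q[:3]+=d;q[0]+=140*(np.sin(q[3])-np.sin(X0[3]))
    try: measure(S,D,q)
    except Exception as e: print(e)
E
```

```text
13.9667 [ 450.29 -138.28  266.03] [3.14 0.   3.04] [ 0.37  0.91 -2.64]
cc 0.9952554576443138 0.987920535836028 rot -0.544889 3.1345568 tip [ 502.   -142.11  145.13] tilt 17.54993489053736 res 0.8699128876942268
cc 0.9952597410751756 0.9879132729813518 rot -0.55473566 3.1453202 tip [ 502.01 -142.1   145.15] tilt 17.55717958945811 res 0.8752424320127545
cc 0.9952830057288821 0.9879184376905223 rot -0.3834155 3.1461697 tip [ 501.99 -142.16  145.12] tilt 17.542952059480548 res 0.8538741769697253
```

Tilt is now about 17.6°. Time is ample (14 s), so one more small push.

Request:
step_arm(motion=[{"claw": 20, "delta_pos": [0, 38, 0], "turn": 0}, {"claw": 20, "delta_pos": [0, 38, 0], "turn": 0}, {"claw": 20, "delta_pos": [0, 38, 0], "turn": 0}, {"claw": 20, "delta_pos": [0, 38, 0], "turn": 0}, {"claw": 20, "delta_pos": [0, 38, 0], "turn": 0}, {"claw": 20, "delta_pos": [0, 38, 0], "turn": 0}, {"claw": 20, "delta_pos": [0, 16, 0], "turn": 0}, {"claw": 20, "delta_pos": [0, 0, 0], "turn": 0.09}])

```text
clock: 14.78
eef_pos: [475.2, 110.1, 265.9]
tcp_rot: [3.139, 0.0, 2.955]
contact_force: [-0.4, -1.4, -2.0]
opening: 0.306
grasp_force: 63.7
```

Request:
step_arm(motion=[{"claw": 20, "delta_pos": [0, 0, 0], "turn": 0.12}, {"claw": 20, "delta_pos": [0, 0, 0], "turn": 0.12}, {"claw": 20, "delta_pos": [0, 0, 0], "turn": 0.12}, {"claw": 20, "delta_pos": [0, 0, 0], "turn": 0.12}, {"claw": 20, "delta_pos": [0, 0, 0], "turn": 0.12}, {"claw": 20, "delta_pos": [0, 0, 0], "turn": 0.12}, {"claw": 20, "delta_pos": [0, 0, 0], "turn": 0.12}, {"claw": 20, "delta_pos": [0, 0, 0], "turn": 0.12}])

```text
clock: 15.45
eef_pos: [474.9, 106.6, 265.9]
tcp_rot: [3.141, -0.001, 1.985]
contact_force: [0.1, 0.4, -2.2]
opening: 0.31
grasp_force: 63.7
```

Request:
step_arm(motion=[{"claw": 20, "delta_pos": [0, 0, 0], "turn": 0.12}, {"claw": 20, "delta_pos": [0, 0, 0], "turn": 0.12}, {"claw": 20, "delta_pos": [0, 0, 0], "turn": 0.12}, {"claw": 20, "delta_pos": [0, 0, 0], "turn": 0.12}, {"claw": 20, "delta_pos": [0, 0, 28], "turn": 0.12}, {"claw": 20, "delta_pos": [0, 0, 29], "turn": 0.12}, {"claw": 20, "delta_pos": [0, 0, 0], "turn": 0}, {"claw": 20, "delta_pos": [0, 0, 0], "turn": 0}])

```text
clock: 16.12
eef_pos: [474.0, 105.9, 208.2]
tcp_rot: [-3.139, 0.001, 1.274]
contact_force: [0.3, 0.4, -1.5]
opening: 0.306
grasp_force: 63.7
```

Run:
```python
from rig import *
from h import *
s=sense();p=s["eef_pos"];print(s["clock"],p,s["tcp_rot"])
print("stand xy",Rot.from_euler("z",.3).apply(p-[488,171.5,0]))
```

```text
16.1167 [473.97155146 105.9328984  208.17015529] [-3.13877338e+00  1.18949462e-03  1.27406812e+00]
stand xy [  5.97451464 -66.78433466 208.17015529]
```

Request:
step_arm(motion=[{"claw": 20, "delta_pos": [35, 0, 0], "turn": 0}, {"claw": 20, "delta_pos": [22, 0, 0], "turn": 0}, {"claw": 20, "delta_pos": [6, 0, 0], "turn": 0}, {"claw": 20, "delta_pos": [6, 0, 0], "turn": 0}, {"claw": 20, "delta_pos": [5, 0, 0], "turn": 0}, {"claw": 20, "delta_pos": [4, 0, 0], "turn": 0}, {"claw": 20, "delta_pos": [0, 0, 0], "turn": 0}, {"claw": 20, "delta_pos": [0, 0, 0], "turn": 0}])

```text
clock: 16.78
eef_pos: [498.1, 179.3, 209.2]
tcp_rot: [-3.141, 0.0, 1.269]
contact_force: [-1.6, -3.1, -0.2]
opening: 0.308
grasp_force: 63.2
```

Request:
step_arm(motion=[{"claw": 20, "delta_pos": [-38, 0, 0], "turn": 0}, {"claw": 20, "delta_pos": [-38, 0, -30], "turn": 0}, {"claw": 20, "delta_pos": [0, 0, -30], "turn": -0.12}, {"claw": 20, "delta_pos": [0, 0, 0], "turn": -0.12}, {"claw": 20, "delta_pos": [0, 0, 0], "turn": -0.12}, {"claw": 20, "delta_pos": [0, 0, 0], "turn": -0.12}, {"claw": 20, "delta_pos": [0, 0, 0], "turn": -0.12}, {"claw": 20, "delta_pos": [0, 0, 0], "turn": -0.12}])

```text
clock: 17.45
eef_pos: [477.8, 112.4, 265.1]
tcp_rot: [3.139, -0.001, 1.994]
contact_force: [-0.8, -0.3, -2.7]
opening: 0.307
grasp_force: 62.5
```

Request:
step_arm(motion=[{"claw": 20, "delta_pos": [0, 0, 0], "turn": -0.12}, {"claw": 20, "delta_pos": [0, 0, 0], "turn": -0.12}, {"claw": 20, "delta_pos": [0, 0, 0], "turn": -0.12}, {"claw": 20, "delta_pos": [0, 0, 0], "turn": -0.12}, {"claw": 20, "delta_pos": [0, 0, 0], "turn": -0.12}, {"claw": 20, "delta_pos": [0, 0, 0], "turn": -0.12}, {"claw": 20, "delta_pos": [0, 0, 0], "turn": -0.12}, {"claw": 20, "delta_pos": [0, 0, 0], "turn": -0.12}])

```text
clock: 18.12
eef_pos: [477.7, 112.4, 265.0]
tcp_rot: [3.14, 0.001, 2.954]
contact_force: [-0.2, -0.4, -2.4]
opening: 0.306
grasp_force: 62.5
```

Request:
step_arm(motion=[{"claw": 20, "delta_pos": [0, 0, 0], "turn": -0.09}, {"claw": 20, "delta_pos": [0, -38, 0], "turn": 0}, {"claw": 20, "delta_pos": [0, -38, 0], "turn": 0}, {"claw": 20, "delta_pos": [0, -38, 0], "turn": 0}, {"claw": 20, "delta_pos": [0, -38, 0], "turn": 0}, {"claw": 20, "delta_pos": [0, -38, 0], "turn": 0}, {"claw": 20, "delta_pos": [0, -38, 0], "turn": 0}, {"claw": 20, "delta_pos": [0, -20, 0], "turn": 0}])

```text
clock: 18.78
eef_pos: [451.8, -137.8, 265.2]
tcp_rot: [-3.141, 0.002, 3.037]
contact_force: [0.4, -0.2, -2.6]
opening: 0.303
grasp_force: 62.5
```

Request:
step_arm(motion=[{"claw": 20, "delta_pos": [0, 0, 0], "turn": 0}, {"claw": 20, "delta_pos": [0, 0, 0], "turn": 0}])

```text
clock: 18.95
eef_pos: [452.0, -135.4, 264.9]
tcp_rot: [3.141, 0.001, 3.036]
contact_force: [-0.0, -0.1, -2.0]
opening: 0.3
grasp_force: 62.5
```

Run:
```python
from rig import *
from ecc import *
np.set_printoptions(precision=2,suppress=True)
s=sense();p=s["eef_pos"];print(s["clock"],p,s["tcp_rot"],s["contact_force"])
S=grab_frame("scene");D=grab_frame("side");W=grab_frame("wrist");np.savez("scene7.npz",**S);np.savez("side7.npz",**D);np.savez("w7.npz",**W)
d=p-[449.3,-142.9,269.6]
for t in(17,20):
    q=X0.copy();q[3]=np.radians(t);q[:3]+=d;q[0]+=140*(np.sin(q[3])-np.sin(X0[3]))
    try: x=measure(S,D,q)
    except Exception as e: print(e)
c=lambda f,u,v,w,h,W_,H_:cv2.resize(f["img"][v:v+h,u:u+w,::-1],(W_,H_),interpolation=cv2.INTER_CUBIC)
us,vs=proj(S,x[:3])[0].astype(int);ud,vd=proj(D,x[:3])[0].astype(int);print(us,vs,ud,vd)
m=np.hstack([c(D,ud-15,vd-65,50,75,400,600),c(S,us-25,vs-62,50,75,400,600)]).astype(float)*1.5+10
cv2.imwrite("pics/p7.png",np.clip(m,0,255).astype(np.uint8))
```

```text
18.95 [ 452.04 -135.44  264.89] [3.14 0.   3.04] [-0.04 -0.14 -2.  ]
cc 0.9759453111038829 0.9831951551854549 rot -2.2619038 6.188601 tip [ 511.25 -138.86  147.19] tilt 19.927528758139072 res 2.1740203047394857
cc 0.9770928336983842 0.9831940967740483 rot -1.1917938 6.1875954 tip [ 511.4  -138.97  146.97] tilt 19.866673356065203 res 1.9091575679748303
181 193 313 165
```

View pics/p7.png

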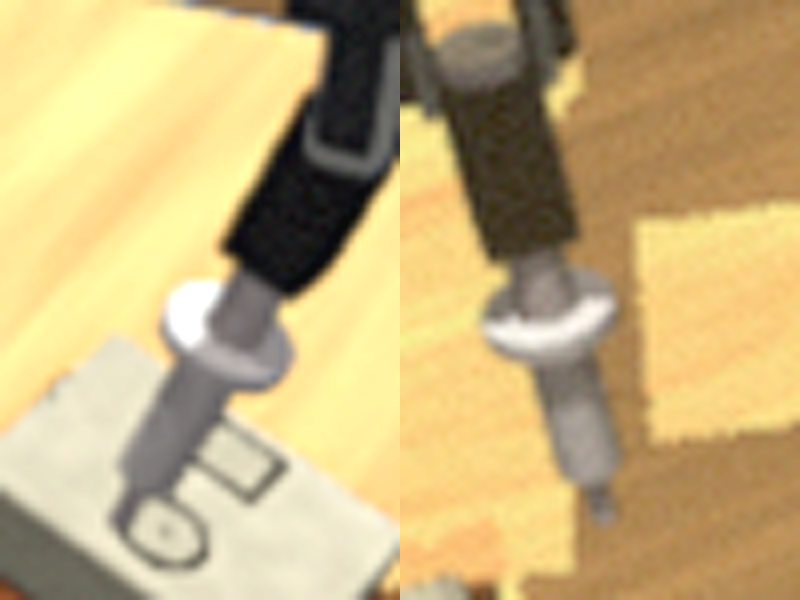

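Run:
```python
from ecc import *
np.set_printoptions(precision=2,suppress=True)
S=dict(np.load("scene7.npz"));D=dict(np.load("side7.npz"))
o=lambda P,k,x,y:(np.array(P,float)+.5)/k-.5+[x,y]
A=(S,[[0,0,0],[0,0,22],[0,0,78],[0,0,171]],o([(203,518),(190,478),(150,315),(82,46)],8,156,131))
B=(D,[[0,0,0],[0,0,22],[0,0,78],[0,0,108]],o([(124,522),(147,480),(228,335),(277,252)],8,298,100))
for gr in([A,B],[B],[A]):
    x,r=fit(gr,g,[511,-139,147,.33]);print(x[:3],"tilt deg",np.degrees(x[3]));print(r.T)
    if gr==[A,B] or len(gr)==2: X=x
a=g(X,[[0,0,1]])[0]-X[:3];n=cakeR(-.1)[:,2];m=np.array([523.1,-216.4,94.])
print("angle",np.degrees(np.arccos(a@n)))
d=np.array([452.04,-135.44,275.9])-X[:3];print("grip along",d@a,d-a*(d@a))
def tool(v): return np.array([v@xh, v@np.array([np.sin(yw),-np.cos(yw),0]), -v[2]])
for h in(60,15,0): print(h,"move world",m+n*h-X[:3],"tool",tool(m+n*h-X[:3]))
print("1mm along -n in tool",tool(-n))
```

```text
[ 513.36 -141.91  144.85] tilt deg 19.898952753160067
[[ 0.12 -0.12 -0.11 -0.66 -0.45  0.25 -0.13 -0.62]
 [ 0.   -1.92  0.02  0.2   0.15 -0.86  0.21  0.72]]
[ 507.57 -124.99  155.35] tilt deg 19.67477344529252
[[-0.38  0.38  0.18 -0.19]
 [ 0.53 -0.65 -0.06  0.14]]
[ 570.22 -153.9   234.97] tilt deg 12.415816589068902
[[ 0.07 -0.07  0.18 -0.16]
 [ 0.45 -1.39  0.55 -0.08]]
angle 0.18940828019480285
grip along 144.21288815834117 [-12.51   1.29  -4.55]
60 move world [-10.73 -72.44   5.51] tool [  3.04 -73.17  -5.51]
15 move world [  4.62 -73.98 -36.76] tool [-12.39 -73.08  36.76]
0 move world [  9.74 -74.49 -50.85] tool [-17.54 -73.05  50.85]
1mm along -n in tool [-0.34  0.    0.94]
```

Request:
step_arm(motion=[{"claw": 20, "delta_pos": [1.5, -25, -3], "turn": 0}, {"claw": 20, "delta_pos": [1.5, -25, -3], "turn": 0}, {"claw": 20, "delta_pos": [0, -23, 0], "turn": 0}, {"claw": 20, "delta_pos": [0, 0, 0], "turn": 0}, {"claw": 20, "delta_pos": [-5.1, 0, 14.1], "turn": 0}, {"claw": 20, "delta_pos": [-5.1, 0, 14.1], "turn": 0}, {"claw": 20, "delta_pos": [-5.1, 0, 14.1], "turn": 0}, {"claw": 20, "delta_pos": [0, 0, 0], "turn": 0}])

```text
clock: 19.77
eef_pos: [456.4, -206.6, 225.9]
tcp_rot: [3.14, -0.003, 3.04]
contact_force: [0.1, 0.4, -2.3]
opening: 0.305
grasp_force: 62.4
```

Request:
step_arm(motion=[{"claw": 20, "delta_pos": [0, 0, 0], "turn": 0}, {"claw": 20, "delta_pos": [0, 0, 0], "turn": 0}])

```text
clock: 19.93
eef_pos: [457.0, -207.7, 228.9]
tcp_rot: [3.141, 0.0, 3.04]
contact_force: [-0.2, -0.3, -1.8]
opening: 0.301
grasp_force: 62.4
```

```bash
cat > chk.py <<'E'
from rig import *
from ecc import *
import ecc,sys
np.set_printoptions(precision=2,suppress=True)
ecc.X0=np.array([513.36,-141.91,144.85,np.radians(19.9)])
p7=np.array([452.04,-135.44,264.89])
R={n:dict(np.load(n+"7.npz")) for n in("scene","side")}
s=sense();p=s["eef_pos"];print(s["clock"],p,s["tcp_rot"],s["contact_force"],s["wrist_torque"])
n=cakeR(-.1)[:,2];m=np.array([523.1,-216.4,94.])
q=ecc.X0.copy();q[:3]+=p-p7
e=cakeR(-.1).T@(q[:3]-m);print("kinematic tip in mark frame",e)
G=[]
for k in R:
    f=grab_frame(k)
    try:
        c,a,r=track(R[k],f,q);G.append((f,ax,a));print(k,"cc",c,"rot",r)
    except Exception as ex: print(k,"ecc failed")
if len(G)==2:
    x,r=fit(G,g,q);print("ecc tip in mark frame",cakeR(-.1).T@(x[:3]-m),"tilt",np.degrees(x[3]),np.abs(r).max())
E
python3 chk.py
```

```text
19.9333 [ 457.01 -207.73  228.94] [3.14 0.   3.04] [-0.24 -0.26 -1.79] [ 0.02  0.08 -0.03]
kinematic tip in mark frame [ 0.45  1.72 15.69]
scene cc 0.9788509247227253 rot 15.119082
side cc 0.9897643353768673 rot 0.43027583
ecc tip in mark frame [-7.47 34.35 41.17] tilt 19.811631778793856 10.495871156991484
```

Request:
step_arm(motion=[{"claw": 20, "delta_pos": [-2.05, -0.8, 5.6], "turn": 0}, {"claw": 20, "delta_pos": [-2.05, -0.8, 5.6], "turn": 0}, {"claw": 20, "delta_pos": [-0.7, 0, 1.9], "turn": 0}, {"claw": 20, "delta_pos": [0, 0, 0], "turn": 0}, {"claw": 20, "delta_pos": [0, 0, 0], "turn": 0}, {"claw": 20, "delta_pos": [0, 0, 0], "turn": 0}])

```text
clock: 20.53
eef_pos: [461.3, -210.6, 215.2]
tcp_rot: [3.142, -0.0, 3.039]
contact_force: [0.7, 0.2, -2.6]
opening: 0.309
grasp_force: 62.5
```

Request:
step_arm(motion=[{"claw": 20, "delta_pos": [-0.7, 0, 1.9], "turn": 0}, {"claw": 20, "delta_pos": [-0.7, 0, 1.9], "turn": 0}, {"claw": 20, "delta_pos": [0, 0, 0], "turn": 0}, {"claw": 20, "delta_pos": [0, 0, 0], "turn": 0}, {"claw": 20, "delta_pos": [0, 0, 0], "turn": 0}])

```text
clock: 20.95
eef_pos: [462.8, -210.7, 211.5]
tcp_rot: [-3.142, 0.0, 3.039]
contact_force: [-0.3, 0.3, -0.3]
opening: 0.302
grasp_force: 62.7
```

Run:
```python
from rig import *
from h import *
n=cakeR(-.1)[:,2]
for i in range(8):
    s=sense();print(s["eef_pos"].round(1),s["contact_force"].round(2),"axial",((s["contact_force"]-[-.1,0,-2.2])@n).round(2),s["wrist_torque"].round(2))
    grab_frame("side")
```

```text
[ 462.8 -210.7  211.5] [-0.34  0.26 -0.29] axial 1.89 [-0.04  0.13 -0.07]
[ 462.8 -210.7  211.5] [-0.95  0.21  0.62] axial 2.95 [-0.05  0.15  0.  ]
[ 462.7 -210.6  211.5] [ 0.39 -0.16 -0.45] axial 1.47 [-0.04  0.15  0.01]
[ 462.7 -210.7  211.5] [-0.72  0.47 -0.57] axial 1.76 [-0.06  0.18 -0.05]
[ 462.7 -210.7  211.5] [-1.2  -0.02 -0.14] axial 2.31 [-0.1   0.18 -0.04]
[ 462.7 -210.6  211.5] [-0.33 -0.32 -0.08] axial 2.06 [-0.02  0.15 -0.01]
[ 462.7 -210.7  211.5] [-0.74  0.03 -1.08] axial 1.28 [-0.06  0.14 -0.03]
[ 462.7 -210.7  211.5] [-1.04  0.02 -1.24] axial 1.22 [-0.08  0.14 -0.02]
```

Request:
step_arm(motion=[{"claw": 20, "delta_pos": [-0.7, 0, 1.9], "turn": 0}, {"claw": 20, "delta_pos": [-0.7, 0, 1.9], "turn": 0}, {"claw": 20, "delta_pos": [0, 0, 0], "turn": 0}, {"claw": 20, "delta_pos": [0, 0, 0], "turn": 0}, {"claw": 20, "delta_pos": [0, 0, 0], "turn": 0}, {"claw": 20, "delta_pos": [0, 0, 0], "turn": 0}])

```text
clock: 21.85
eef_pos: [464.2, -210.8, 207.7]
tcp_rot: [-3.142, 0.0, 3.039]
contact_force: [-1.0, 0.1, 1.4]
opening: 0.307
grasp_force: 62.9
```

Run:
```python
from rig import *
from h import *
n=cakeR(-.1)[:,2];F=[];P=[]
for i in range(24):
    s=sense();F.append(s["contact_force"]);P.append(s["eef_pos"]);f=grab_frame("side" if i%2 else "scene")
F=np.mean(F,0)-[-.1,0,-2.35];print(s["clock"],np.mean(P,0),F,F@n,"mm",F@n/.45)
tip=np.array([513.36,-141.91,144.85])+np.mean(P,0)-[452.04,-135.44,264.89]
print("tip(released) in mark frame",cakeR(-.1).T@(tip-[523.1,-216.4,94]))
# tip location check: side-view ECC vs frame 7
import ecc;ecc.X0=np.array([513.36,-141.91,144.85,np.radians(19.9)])
q=ecc.X0.copy();q[:3]=tip;R=dict(np.load("side7.npz"))
try:
    c,a,r=ecc.track(R,f,q);print(c,r,(a-ecc.proj(f,ecc.g(q,ecc.ax))).round(2))
except Exception as e: print(e)
np.savez("fin.npz",**f)
```

```text
23.0 [ 464.11473128 -210.78465475  207.63722878] [-1.09157056  0.08824777  3.50333793] 3.6663882334893194 mm 8.147529407754043
tip(released) in mark frame [ 0.06688006 -0.61730084 -6.84042038]
0.9896805642423108 1.3459256 [[-1.3   2.93]
 [-0.6   1.96]
 [ 0.26  0.77]
 [ 0.81  0.01]
 [ 1.48 -0.93]]
```

Axial force is 3.67 N, which is 8.1 mm of plunger travel. The tip is within 1 mm of the ring centre and nearly square to the face, so I'm handing in.

```bash
python3 -c "
from rig import *
print(sign_off())"
```

```text
the job is handed in; nothing more can be done
None
```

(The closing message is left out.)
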